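# Take the spent bayonet filter out of the water-filter unit

### The arm

A 6-joint arm with a two-finger parallel gripper is mounted at the origin on the work surface. World frame = base frame: x ahead of the robot, y to its left, z up, the work surface at z = 0. Lengths are in m, angles in degrees, forces in N, time in s.
With the tool pointing down it reaches from about 0.25 to 0.725 m from the base axis. Payload 9.7 kg.
Tool frame: the origin (TCP) lies where the fingers leave the gripper's body, on its centre line; the fingertips stand 73 mm ahead of it and the grasp point (between the pads) lies 54 mm ahead of it; z points along the fingers, y is the line along which they close (so a half turn about z gives the same grasp; the last joint's range is limited). The gripper opens to 85 mm and grips with 20 to 120 N. Pads are 22 mm wide; open, the fingers measure 114 mm over their backs; the gripper's body (76 mm by 85 mm) begins 54 mm behind the grasp point. The pads swing forward as they close: fully open they stand 13 mm farther back than shut.
Start: joints at [-64.229, 4.979, 10.078, 95.1, 0, 90], TCP at [0.239, -0.495, 0.304] pointing down, gripper open.
Joint ranges: [-179.16, 179.16], [-48.56, 103.87], [-65.8, 70.77], [-126.05, 130.52], [-82.76, 87.17], [-180, 180]. Speed limits (degrees/s): [127.2, 127.2, 147.25, 180, 180, 180].

### API

Orientations are given as [roll, pitch, yaw] about the fixed x, y, z axes, in that order (R = Rz(yaw) Ry(pitch) Rx(roll)).
In Python, from workcell import sensors, imaging, bot gives the robot as it stands.
- The arm moves only by the tool apply_moves, never from a script. Its argument "rows" is a list of rows, each a list of 3 entries, a list of its own where there are three numbers: the shift along the tool's x, y, z in units of 10 cm (1.0 is 10 cm), then the turn, a rotation vector about the tool's x, y, z in units of 30 degrees (1.0 is 30 degrees), then the opening, from 0 (shut) to 1 (fully open). A call has 1 to 20 rows; each row is the pose to reach, as a shift and turn from the pose commanded when the call began, along the tool's axes at that moment; what a row does not reach only later rows make up. A row lasts 1/10 s, in which the tool goes at most 50 mm and 8.59 degrees, less where a joint would pass 70% of its speed; a pose out of reach is approached as far as the arm can. A call with a number of a shift or a turn outside -1 to 1 is refused whole. A call with a gripper value outside its range is refused whole. The fingers move at their own pace and stop on an object; "force" is the grip in N (left out, the last holds). Time passes only in rows, so rows that repeat a pose let the fingers close. It gives the time, the measured TCP pose, the force, the opening and the grip force at its end, in the units of the state.
- sensors.get_obs(): the state, without advancing time (a new reading comes with each control period).
- imaging.camera(name): name is "scene" or "top" or "wrist"; returns (picture, depth): 420x560x3 uint8, red, green, blue; 420x560 float32, m along the optical axis (not along the pixel's ray), 0 where there is no reading.
- imaging.get_calibration(name): a dict with "intrinsics" (3x3 intrinsics, pixels), "world_from_camera" (4x4, takes a point from camera to world coordinates). Camera axes: x right, y down, z forward; pixel columns grow to the right and rows downward; lengths in m; the calibration is good to about 2 mm. The wrist camera is an equidistant fisheye: a pixel r from the principal point sees the ray r / f radians off the axis. A picture is of the moment at which its call begins: read the wrist's pose just before it. get_calibration takes no time and is no camera call; for the wrist camera it gives the pose at the moment of the call.
- bot.job_done(): hands the job in; it is judged then, once.
The state is a dict: "time": time; "q": joint angles; "qd": joint speeds; "joint_efforts": joint torques, N m; "ee_pos": TCP position; "tcp_rot": TCP orientation; "wrist_force": force on the tool from outside, world axes, zero at the start; "torque": the same for the moment, N m; "opening": finger opening in m; "grasp_force": force on a finger pad.
Only numpy, scipy, OpenCV 4.12 (cv2) and the standard library are available. Lean on these libraries where they do the work, as an engineer would, in place of code of your own. Each camera call takes 0.05 s, during which the arm holds its last target. There are 200 camera calls.

### The job

Remove the spent filter from the grey water-filter unit: swing its clear cover aside by the orange tab, push the blue bar handle anticlockwise (seen from above) off the red marks to the green marks so that the filter comes free, then lift it out. Keeping it upright, set it down gently in the tray cell with the green liner, and after that swing the cover fully back over the empty well. Leave everything else on the counter where it is.

Things in the scene. Friction and masses are not known exactly. Their poses are not given: they have to be found in the camera images.
- unit: Water-filter unit, fixed grey block 170 x 170 mm, 70 mm high; origin at the centre of its underside, z up, front faces its -x. A round well (60 mm across, 48 mm deep) opens in its top on the origin axis. Red marks lie at its +x and -x, green marks at its +y and -y, 73 mm from the axis. A post of 14 mm diameter at x = +60, y = +60 mm carries the cover.
- filter: Filter cartridge, loose, 0.15-0.31 kg, 96 mm high; origin at the centre of its underside, z up. White body 56 mm diameter, 0 to 60 mm high; two ears along its y, 92 mm over both, 16 mm wide, at heights 45-53 mm; neck 28 mm diameter; blue bar handle along its x on top. Seated, the ears rest on the unit's top (origin 25 mm above the unit's origin), with about 2 mm play all round.
- unit_lock (a point): Centre of the well's mouth, 70 mm above the counter. Round it two fixed dark steel claws (16.5 mm high, out to 60 mm from the axis) hold the filter's ears down. Bar along the unit's x (up to 20 degrees anticlockwise of it at the start) = locked; along the unit's y = free. The ears clear the claws from about 75 degrees; a stop ends the turn at about 100. Clockwise is blocked.
- filter_bar (a point): Centre of the top of the blue bar handle, 96 mm above the filter's origin. The bar is 110 mm long along the filter's x, 14 mm wide, 30 mm high (66 to 96 mm above the filter's origin; seated 91 to 121 mm above the counter, claw tops at 86.5 mm). The filter slides easily in the unit: a light sideways push near one end of the bar, low on it, turns it; it wobbles a little.
- cover (a joint): Swing angle of the cover in rad about the vertical post: 0 = fully shut over the well, grows anticlockwise seen from above, up to 1.9 (stop). At 1.4 or more the filter is clear. It has slight friction (about 0.06 N m) and stays where it is left. At the start 0 to 0.25. Shut, the peg lies from the post in the direction of the unit's (-x, -y) diagonal.
- cover_tab (a point): Top end of the orange upright peg by which the cover is pushed: 14 mm diameter, 28 mm high, 115 mm from the post axis. Cover upper face 135 mm, underside 130 mm, peg top 163 mm above the counter. The cover is a clear disc of 90 mm diameter centred 85 mm from the post axis, on the line from post to peg; shut, it is centred over the well.
- cover_post (a point): Point on the vertical pivot axis of the cover, level with the cover's upper face.
- tray: Fixed wooden tray, 272 mm along its x, 94 mm along its y, 43 mm high, walls and floor 5 mm thick, two dividers across x give three cells of about 84 x 84 mm, 89 mm apart, in a row along its x. Origin at the centre of its underside. The three cells hold the green liner, the tin and the spice jar, one each.
- liner: Thin green plate 80 x 80 x 3 mm fixed on the floor of the wanted cell; origin at the centre of its underside, 5 mm above the counter (upper face at 8 mm).
- tin: Loose copper-coloured tin with a pale top, 48 mm diameter, 55 mm high, in one of the other cells; origin at the centre of its underside. Leave alone.
- spice: Loose amber spice jar, 44 mm diameter, 70 mm high, in the remaining cell; origin at the centre of its underside. Leave alone.
- jar: Loose glass jar with silver lid, 90 mm diameter, 140 mm high; origin at the centre of its underside. Leave alone.
- shaker: Loose white sugar shaker, 68 mm diameter, 140 mm high; origin at the centre of its underside. Leave alone.
- saucer: Loose white saucer, 150 mm diameter, 18 mm high; origin at the centre of its underside. Leave alone.
- teaspoon: Loose steel teaspoon 140 mm long along its x. Leave alone.
- mug: Loose blue mug, 80 mm diameter, 90 mm high; origin at the centre of its underside. Leave alone.
- mug_tree: Fixed wooden mug tree, 330 mm high, arms and mugs out to about 160 mm from its post; origin at the centre of its underside. Keep clear of it.

How it is judged (in metres and radians):
On the way, in this order (a step that is already met when the one before it is completed fails the run):
1. the cover is swung aside (1.4 rad or more) (value of joint cover above 1.4 rad), for 0.1 s.
2. the filter, still seated, is turned to the green marks (within 15 degrees) (angle between the x axis of filter and the y axis of unit, either way round below 0.27 rad and z of filter in the frame of unit below 0.031 m and horizontal distance between filter and unit below 0.008 m), for 0.1 s.
3. the filter is lifted out of the unit (60 mm or more) (z of filter in the frame of unit above 0.085 m).
4. the filter stands released in the cell with the green liner, the cover still open (horizontal distance between filter and liner below 0.022 m and z of filter in the frame of liner below 0.008 m and angle between filter's own z axis and vertical below 0.12 rad and linear speed of filter below 0.03 m/s and contact force between the fingers and filter below 0.1 N and value of joint cover above 0.8 rad), for 0.2 s.
5. the cover is shut again (value of joint cover below 0.08 rad), for 0.1 s.
At the end, for the whole second after the job is handed in: The filter stands upright (within 7 degrees) and at rest on the green liner, inside that cell (axis within 22 mm of the liner's centre, underside on the liner), the cover is shut (0.08 rad or less), and the seven loose bystanders are within 20 mm of where they were (horizontal distance between filter and liner below 0.022 m and z of filter in the frame of liner below 0.008 m and angle between filter's own z axis and vertical below 0.12 rad and linear speed of filter below 0.03 m/s and value of joint cover below 0.08 rad and distance of each of jar, shaker, saucer, teaspoon, mug, tin, spice from where it was at the start of the episode below 0.02 m); the robot touches nothing.
It fails at once if the filter is tipped by more than 30 degrees (angle between filter's own z axis and vertical above 0.52 rad).
It fails at once if the filter is dropped or thrown into the cell (faster than 0.5 m/s near the liner) (horizontal distance between filter and liner below 0.06 m and z of filter in the frame of liner below 0.05 m and linear speed of filter above 0.5 m/s).
It fails at once if a bystander is displaced by more than 20 mm or knocked over (distance of any of jar, shaker, saucer, teaspoon, mug, tin, spice from where it was at the start of the episode above 0.02 m or angle between any of jar, shaker, saucer, teaspoon, mug, tin, spice's own z axis and vertical above 0.5 rad).
It also fails if it takes over 72 s, if anything falls off the work surface, if the arm or the gripper's body presses on something with over 40 N, if the wrist force passes 120 N, or if a joint passes its speed limit or range.

## Working session

There is one attempt and no reset: what is moved stays moved. The work goes in short steps, Python scripts to look and compute and a tool call to move; the robot and the scene stay as the last step left them, time stands still between calls to the robot, and variables do not carry over. Pictures are saved under pics/ and viewed, at most 12 in all, crops included, and the job is handed in when it is done.

Besides the shell and the picture viewer there is one more tool, called after ">>>" as name([rows], argument=value, ...), one row to a line, values as JSON. apply_moves: Moves the arm, as the interface text tells. Its arguments: {"type":"object","properties":{"rows":{"type":"array"},"force":{"type":"number"}},"required":["rows"]}

```bash
mkdir -p pics; python3 - <<'E'
from workcell import sensors, imaging, bot
import cv2,numpy as np
for n in ["scene","top"]:
    p,d=imaging.camera(n); cv2.imwrite(f"pics/{n}0.png",p[:,:,::-1]); np.savez(f"{n}0.npz",p=p,d=d,**imaging.get_calibration(n))
    print(imaging.get_calibration(n))
o=sensors.get_obs();print(o)
E
```

```text
{'intrinsics': array([[494.99231755,   0.        , 278.64479382],
       [  0.        , 494.99231755, 214.71409264],
       [  0.        ,   0.        ,   1.        ]]), 'world_from_camera': array([[ 0.22270633,  0.83095277, -0.5098229 ,  1.25619327],
       [ 0.97482566, -0.1956122 ,  0.10700842, -0.11171498],
       [-0.01080864, -0.5208199 , -0.85359815,  1.35643238],
       [ 0.        ,  0.        ,  0.        ,  1.        ]])}
{'intrinsics': array([[480.22854822,   0.        , 276.66996587],
       [  0.        , 480.22854822, 207.24677858],
       [  0.        ,   0.        ,   1.        ]]), 'world_from_camera': array([[-0.03269192, -0.97881359,  0.20212669,  0.19438398],
       [-0.99945668,  0.03116757, -0.01072056,  0.06035635],
       [ 0.00419363, -0.20236734, -0.97930071,  1.77923187],
       [ 0.        ,  0.        ,  0.        ,  1.        ]])}
{'time': 0.1, 'q': array([-6.42265457e+01,  5.00618258e+00,  1.00405437e+01,  9.50999056e+01,
       -2.14315870e-03,  9.00009467e+01]), 'qd': array([ 0.08182674, -0.10908394,  0.06203208,  0.06638468, -0.04192222,
        0.00868554]), 'joint_efforts': array([-4.17349693e-04, -5.21561587e+01,  4.65653980e+01,  1.60639366e-02,
        1.98984701e-06, -1.56647133e-06]), 'ee_pos': array([ 0.23908917, -0.49518332,  0.30328475]), 'tcp_rot': array([-1.79934456e+02,  2.14424026e-03,  2.57725101e+01]), 'wrist_force': array([0.0747348 , 0.17627823, 0.1414224 ]), 'torque': array([ 0.01668396,  0.0313856 , -0.05065578]), 'grasp_force': 0.0, 'opening': 0.08523136776168717}
```

View pics/top0.png

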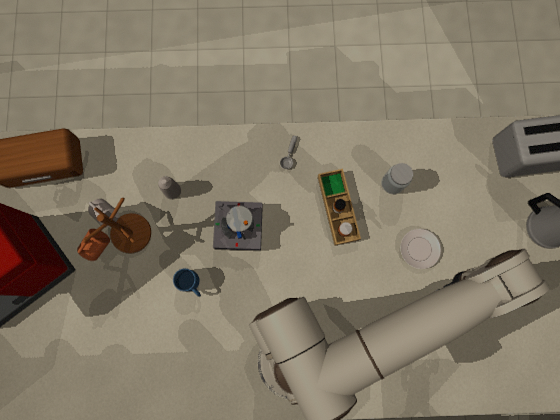

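View pics/scene0.png

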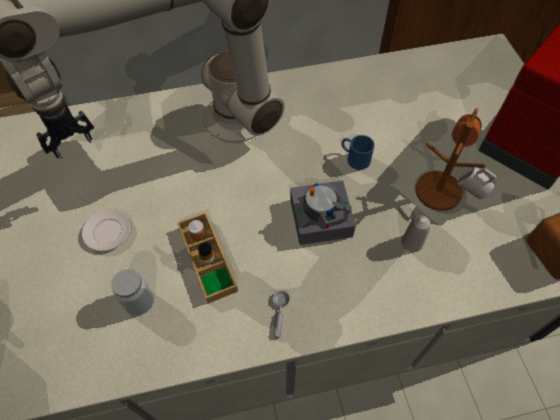

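The top view shows the unit at about (238,226), the tray from (333,185) to (346,230) with the green cell at its far end, the shaker at (170,187), the mug at (186,281) and the mug tree at (125,230). In the scene view the unit is at (322,212). Next I zoom in and measure.

```bash
cat > h.py <<'E'
import numpy as np,cv2
def ray(c,u,v,z):
    K,T=c['intrinsics'],c['world_from_camera']
    u=np.atleast_1d(u).astype(float);v=np.atleast_1d(v).astype(float)
    d=np.stack([(u-K[0,2])/K[0,0],(v-K[1,2])/K[1,1],np.ones_like(u)],1)@T[:3,:3].T
    o=T[:3,3]; return o+d*((z-o[2])/d[:,2])[:,None]
def cloud(c):
    K,T=c['intrinsics'],c['world_from_camera'];d=c['d'];v,u=np.mgrid[:d.shape[0],:d.shape[1]]
    P=np.stack([(u-K[0,2])/K[0,0]*d,(v-K[1,2])/K[1,1]*d,d],-1)
    return P@T[:3,:3].T+T[:3,3]
E
python3 - <<'E'
from h import *
for n,(u0,v0,w,hh) in {"top":(195,185,90,80),"scene":(275,165,95,90)}.items():
    c=dict(np.load(n+"0.npz")); P=cloud(c); hsv=cv2.cvtColor(c['p'],cv2.COLOR_RGB2HSV).astype(int)
    H,S,V=hsv[...,0],hsv[...,1],hsv[...,2]
    cv2.imwrite(f"pics/{n}c.png",cv2.resize(c['p'][v0:v0+hh,u0:u0+w,::-1],None,fx=6,fy=6,interpolation=cv2.INTER_CUBIC))
    # unit top by depth
    reg=np.zeros(H.shape,bool);reg[v0:v0+hh,u0:u0+w]=1
    m=reg&(abs(P[...,2]-.07)<.006)
    r=cv2.minAreaRect(P[m][:,:2].astype(np.float32)*1000);print(n,"unit",r,m.sum())
    def blob(name,mask,z):
        k,l,st,ce=cv2.connectedComponentsWithStats(mask.astype(np.uint8))
        for i in range(1,k):
            if st[i,4]>=4: 
                print(n,name,st[i,4],ce[i].round(1),ray(c,*ce[i],z)[0].round(4),"depthz",np.median(P[...,2][l==i]).round(3))
    blob("orange",reg&(H>5)&(H<18)&(S>170)&(V>120),.15)
    blob("red",reg&((H<5)|(H>174))&(S>150)&(V>80),.07)
    blob("green",reg&(H>45)&(H<80)&(S>100),.07)
    blob("blue",reg&(H>100)&(H<125)&(S>150),.121)
    g=(H>50)&(H<75)&(S>150)&(V>50)&~reg
    blob("liner",g&(P[...,2]<.02),.008)
E
```

```text
top unit ((488.41864013671875, 186.0437469482422), (170.300048828125, 171.58848571777344), 86.286865234375) 1186
top orange 9 [245. 222.] [0.4823 0.1532 0.15  ] depthz 0.163
top red 8 [236.5 244.5] [0.4158 0.1897 0.07  ] depthz 0.071
top green 7 [217.3 223.4] [0.4944 0.2577 0.07  ] depthz 0.072
top green 7 [257.7 224.6] [0.4856 0.1121 0.07  ] depthz 0.07
top blue 26 [238.8 234.3] [0.4446 0.1772 0.121 ] depthz 0.119
top liner 289 [333.8 184.6] [ 0.6409 -0.1793  0.008 ] depthz 0.008
scene unit ((486.611572265625, 185.5406036376953), (170.47775268554688, 175.1891632080078), 86.36367797851562) 1547
scene orange 12 [312.2 189.1] [0.472  0.1554 0.15  ] depthz 0.162
scene green 8 [345.5 202.5] [0.4921 0.2602 0.07  ] depthz 0.069
scene green 11 [298.6 209.1] [0.4822 0.1137 0.07  ] depthz 0.072
scene blue 6 [316.  184.5] [0.4396 0.1774 0.121 ] depthz 0.119
scene blue 31 [329.8 212.8] [0.5463 0.1904 0.121 ] depthz 0.108
scene liner 471 [215.  280.3] [ 0.6292 -0.1766  0.008 ] depthz 0.008
```

View pics/topc.png

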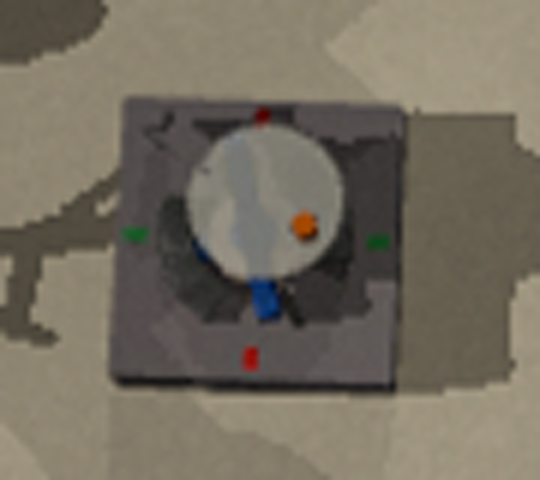

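View pics/scenec.png

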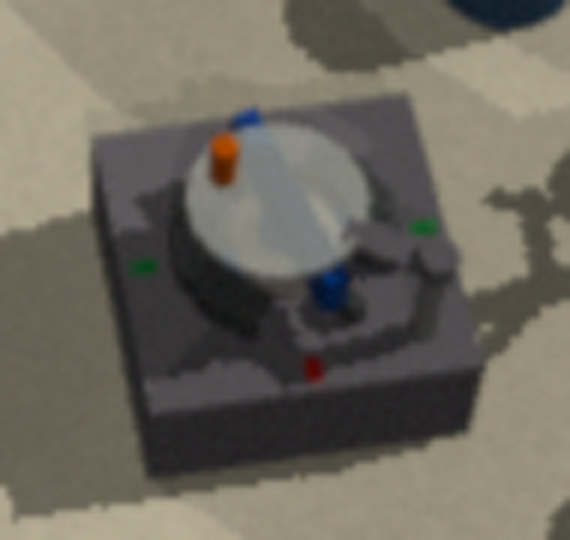

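>>> apply_moves([
  [[0.5, -0.48, 0], [0, 0, 0], 1],
  [[0.99, -0.96, 0], [0, 0, 0], 1],
  [[0.99, -0.96, 0], [0, 0, 0], 1],
  [[0.99, -0.96, 0], [0, 0, 0], 1],
], force=20)

```text
time: 0.5
ee_pos: [0.2874, -0.3627, 0.3043]
tcp_rot: [180.0, -0.0, 26.0]
wrist_force: [0.4, -0.9, -0.7]
opening: 0.0853
grasp_force: 0.0
```

>>> apply_moves([
  [[0.5, -0.48, 0], [0, 0, 0], 1],
  [[0.99, -0.96, 0], [0, 0, 0], 1],
  [[0.99, -0.96, 0], [0, 0, 0], 1],
  [[0.99, -0.96, 0], [0, 0, 0], 1],
])

```text
time: 0.9
ee_pos: [0.3348, -0.2337, 0.3041]
tcp_rot: [-180.0, -0.0, 26.0]
wrist_force: [0.5, -0.8, -1.2]
opening: 0.0855
grasp_force: 0.0
```

>>> apply_moves([
  [[0.5, -0.48, 0], [0, 0, 0], 1],
  [[0.99, -0.96, 0], [0, 0, 0], 1],
  [[0.99, -0.96, 0], [0, 0, 0], 1],
  [[0.99, -0.96, 0], [0, 0, 0], 1],
])

```text
time: 1.3
ee_pos: [0.3825, -0.1045, 0.3036]
tcp_rot: [-180.0, -0.0, 26.0]
wrist_force: [-0.4, 0.4, 0.5]
opening: 0.0851
grasp_force: 0.0
```

>>> apply_moves([
  [[0.5, -0.48, 0], [0, 0, 0], 0.5],
  [[0.99, -0.96, 0], [0, 0, 0], 0.5],
  [[0.99, -0.96, 0], [0, 0, 0], 0.5],
  [[0.99, -0.96, 0], [0, 0, 0], 0.5],
])

```text
time: 1.7
ee_pos: [0.4301, 0.0246, 0.3031]
tcp_rot: [-180.0, 0.0, 26.0]
wrist_force: [-0.5, -0.3, -0.3]
opening: 0.0428
grasp_force: 0.0
```

>>> apply_moves([
  [[0.4, -0.4, 0], [0, 0, -0.25], 0.45],
  [[0.7, -0.7, 0], [0, 0, -0.5], 0.45],
  [[0.7, -0.7, 0], [0, 0, -0.8], 0.45],
  [[0.7, -0.7, 0], [0, 0, -0.8], 0.45],
  [[0.7, -0.7, 0], [0, 0, -0.8], 0.45],
])

```text
time: 2.2
ee_pos: [0.4616, 0.1147, 0.3037]
tcp_rot: [180.0, 0.0, 49.5]
wrist_force: [0.2, 0.3, 0.2]
opening: 0.0389
grasp_force: 0.0
```

```bash
cat >> h.py <<'E'
def fray(c,u,v,z):
    K,T=c['intrinsics'],c['world_from_camera']
    x=(np.atleast_1d(u)-K[0,2])/K[0,0];y=(np.atleast_1d(v)-K[1,2])/K[1,1]
    t=np.hypot(x,y)+1e-9;d=np.stack([np.sin(t)*x/t,np.sin(t)*y/t,np.cos(t)],1)@T[:3,:3].T
    o=T[:3,3]; return o+d*((z-o[2])/d[:,2])[:,None]
def blobs(p,H0,H1,S0,V0,n=8):
    h=cv2.cvtColor(p,cv2.COLOR_RGB2HSV);m=cv2.inRange(h,(H0,S0,V0),(H1,255,255))
    k,l,st,ce=cv2.connectedComponentsWithStats(m)
    return [(st[i,4],ce[i],l==i) for i in range(1,k) if st[i,4]>=n]
def tool(o,dst):
    "shift from pose to world point dst in tool axes, units 10cm"
    from scipy.spatial.transform import Rotation as R
    return (R.from_euler('xyz',o['tcp_rot'],degrees=True).inv().apply(np.array(dst)-o['ee_pos'])*10).round(3)
E
python3 - <<'E'
from h import *
from workcell import sensors, imaging
c=imaging.get_calibration("wrist");p,d=imaging.camera("wrist")
cv2.imwrite("pics/w1.png",p[:,:,::-1]);print(c['world_from_camera'].round(3))
for nm,a,z in [("orange",(5,18,170,100),.163),("blue",(100,125,150,60),.121),("red",(0,4,150,60),.07),("green",(45,80,100,40),.07)]:
    for n,ce,m in blobs(p,*a,n=30): print(nm,n,ce.round(0),fray(c,*ce,z)[0].round(4))
E
```

```text
[[ 0.76  -0.616 -0.207  0.515]
 [-0.649 -0.721 -0.242  0.177]
 [ 0.     0.318 -0.948  0.373]
 [ 0.     0.     0.     1.   ]]
orange 374 [264. 165.] [0.4797 0.1539 0.163 ]
orange 52 [466. 298.] [ 0.5385 -0.0462  0.163 ]
blue 307 [211. 163.] [0.4415 0.1785 0.121 ]
red 123 [316.  68.] [0.5596 0.1818 0.07  ]
red 111 [193. 162.] [0.4139 0.191  0.07  ]
green 121 [205.  55.] [0.4914 0.2592 0.07  ]
green 112 [299. 176.] [0.4821 0.1133 0.07  ]
green 1051 [502. 254.] [ 0.6186 -0.1241  0.07  ]
```

View pics/w1.png

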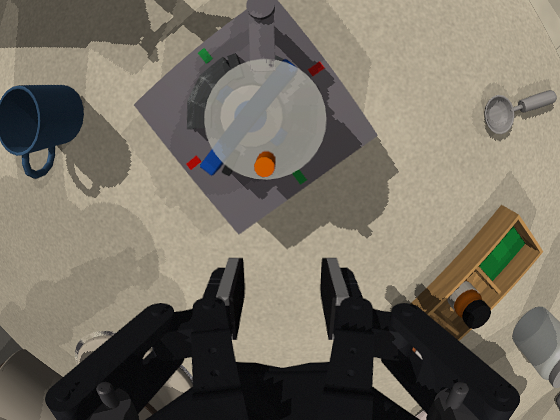

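The wrist view shows the peg at (264,165), the bar's near end at (211,163) and the post at (262,12). I'll lower the open fingers to either side of the peg.

>>> apply_moves([
  [[0.41, -0.12, 0], [0, 0, 0], 0.45],
  [[0.41, -0.12, 0.4], [0, 0, 0], 0.45],
  [[0.41, -0.12, 0.7], [0, 0, 0], 0.45],
  [[0.41, -0.12, 0.9], [0, 0, 0], 0.45],
  [[0.41, -0.12, 0.9], [0, 0, 0], 0.45],
  [[0.41, -0.12, 0.9], [0, 0, 0], 0.45],
])

```text
time: 2.85
ee_pos: [0.4788, 0.1542, 0.2148]
tcp_rot: [180.0, -0.0, 49.6]
wrist_force: [-0.7, -0.5, 0.4]
opening: 0.0387
grasp_force: 0.0
```

```bash
python3 - <<'E'
from h import *
from workcell import sensors, imaging
o=sensors.get_obs();print(o['ee_pos'],o['wrist_force'],o['q'].round(1))
c=imaging.get_calibration("wrist");p,d=imaging.camera("wrist")
for n,ce,m in blobs(p,5,18,170,100,n=100): print(n,ce,fray(c,*ce,.155))
# depth check near peg
cv2.imwrite("pics/w2.png",p[:,:,::-1])
E
```

```text
[0.47883266 0.1542293  0.21475508] [-0.74138299 -0.50230929  0.41701884] [ 17.9  -2.3  -7.2  85.1  -0.  148.3]
1157 [281.93085566 285.01815039] [[0.47964535 0.15494969 0.155     ]]
117 [496.16239316 360.81196581] [[0.54407962 0.00574307 0.155     ]]
```

View pics/w2.png

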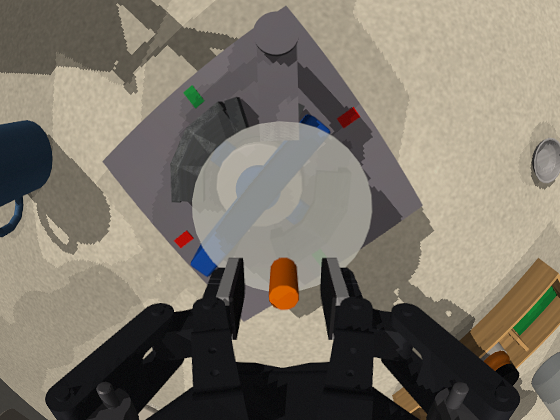

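The peg (283,285) is centred between the fingers, so I can swing the cover now.

>>> apply_moves([
  [[0.01, 0.15, 0], [0, 0, -0.25], 0.45],
  [[0.04, 0.3, 0], [0, 0, -0.5], 0.45],
  [[0.09, 0.44, 0], [0, 0, -0.75], 0.45],
  [[0.155, 0.575, 0], [0, 0, -1], 0.45],
  [[0.155, 0.575, 0], [0, 0, -1], 0.45],
])

```text
time: 3.4
ee_pos: [0.5342, 0.1293, 0.2153]
tcp_rot: [179.9, -0.1, 79.8]
wrist_force: [-0.2, -0.8, 0.5]
opening: 0.0383
grasp_force: 0.0
```

>>> apply_moves([
  [[0.01, 0.15, 0], [0, 0, -0.25], 0.45],
  [[0.04, 0.3, 0], [0, 0, -0.5], 0.45],
  [[0.09, 0.44, 0], [0, 0, -0.75], 0.45],
  [[0.155, 0.575, 0], [0, 0, -1], 0.45],
  [[0.155, 0.575, 0], [0, 0, -1], 0.45],
])

```text
time: 3.9
ee_pos: [0.5928, 0.1352, 0.2146]
tcp_rot: [179.9, 0.0, 109.7]
wrist_force: [-0.6, -0.3, -0.1]
opening: 0.0385
grasp_force: 0.0
```

>>> apply_moves([
  [[0.01, 0.15, 0], [0, 0, -0.25], 0.45],
  [[0.04, 0.3, 0], [0, 0, -0.5], 0.45],
  [[0.09, 0.44, 0], [0, 0, -0.75], 0.45],
  [[0.155, 0.575, 0], [0, 0, -1], 0.45],
  [[0.155, 0.575, 0], [0, 0, -1], 0.45],
  [[0.155, 0.575, 0], [0, 0, -1], 0.45],
])

```text
time: 4.5
ee_pos: [0.6402, 0.1689, 0.2144]
tcp_rot: [-180.0, 0.0, 139.4]
wrist_force: [-0.0, -0.0, -0.4]
opening: 0.0388
grasp_force: 0.0
```

>>> apply_moves([
  [[0, 0, -0.3], [0, 0, 0], 0.45],
  [[0, 0, -0.8], [0, 0, 0], 0.45],
  [[0, 0, -0.8], [0, 0, 0], 0.3],
  [[0, 0, -0.8], [0, 0, 0], 0],
])

```text
time: 4.9
ee_pos: [0.6406, 0.1685, 0.2961]
tcp_rot: [179.8, 0.1, 139.5]
wrist_force: [-0.1, 0.6, -1.3]
opening: 0.0124
grasp_force: 0.0
```

```bash
python3 - <<'E'
from h import *
from workcell import sensors, imaging
o=sensors.get_obs();print(o['ee_pos'],o['q'].round(1))
for k in ("wrist","top","scene"):
    c=imaging.get_calibration(k);p,d=imaging.camera(k);f=fray if k=="wrist" else ray
    for nm,a,z in [("orange",(5,18,170,100),.155),("blue",(100,125,150,60),.119)]:
        for n,ce,m in blobs(p,*a,n=6):
            w=f(c,*ce,z)[0]
            if abs(w[0]-.52)<.2 and abs(w[1]-.18)<.2:
                print(k,nm,n,w.round(4)[:2])
                if nm=="blue":
                    v,u=np.nonzero(m);r=cv2.minAreaRect(f(c,u,v,.119)[:,:2].astype(np.float32)*1000);print(r)
    if k=="wrist":cv2.imwrite("pics/w3.png",p[:,:,::-1])
E
```

```text
[0.64063646 0.16854617 0.29614174] [14.7 21.1 28.3 97.  -0.  55.3]
wrist orange 448 [0.6321 0.1636]
wrist blue 2575 [0.4923 0.1883]
((488.0574951171875, 189.17506408691406), (112.31546020507812, 24.466455459594727), 6.673645973205566)
wrist blue 85 [0.4955 0.2194]
((495.415771484375, 219.3656768798828), (5.942798137664795, 12.874829292297363), 86.11768341064453)
wrist blue 84 [0.5045 0.1652]
((505.1256408691406, 165.37460327148438), (12.989825248718262, 6.3106842041015625), 19.689577102661133)
scene orange 20 [0.6323 0.1626]
scene blue 57 [0.4571 0.1796]
((459.4859619140625, 177.8596649169922), (44.720516204833984, 18.325681686401367), 12.325496673583984)
```

View pics/w3.png

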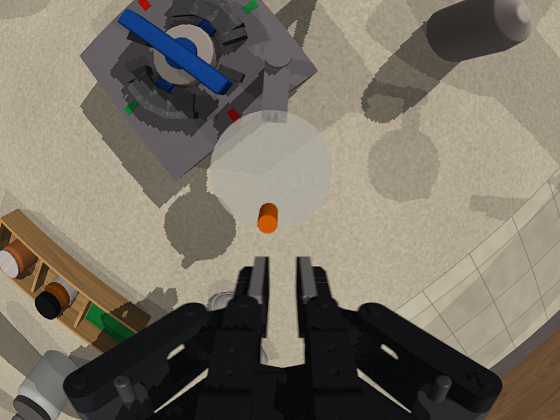

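The peg is now at (.632,.163), which puts the cover near 1.65 rad. The bar lies about 7° off world x. I'll move above it with the fingers square across it.

>>> apply_moves([
  [[0.3, -0.2, 0], [0, 0, -0.25], 0.6],
  [[0.64, -0.43, 0], [0, 0, -0.5], 0.6],
  [[0.64, -0.43, 0], [0, 0, -0.8], 0.6],
  [[0.64, -0.43, 0], [0, 0, -0.8], 0.6],
])

```text
time: 5.45
ee_pos: [0.5629, 0.1774, 0.2932]
tcp_rot: [-180.0, -0.1, 163.9]
wrist_force: [-0.2, -1.1, 0.7]
opening: 0.0513
grasp_force: 0.0
```

>>> apply_moves([
  [[0.4, -0.07, 0.1], [0, 0, -0.25], 0.6],
  [[0.76, -0.13, 0.2], [0, 0, -0.5], 0.6],
  [[0.76, -0.13, 0.2], [0, 0, -0.78], 0.6],
  [[0.76, -0.13, 0.2], [0, 0, -0.78], 0.6],
  [[0.76, -0.13, 0.2], [0, 0, -0.78], 0.6],
  [[0.76, -0.13, 0.2], [0, 0, -0.78], 0.6],
])

```text
time: 6.05
ee_pos: [0.4884, 0.1862, 0.2738]
tcp_rot: [-180.0, 0.0, -173.1]
wrist_force: [0.8, -0.1, 0.0]
opening: 0.0512
grasp_force: 0.0
```

```bash
python3 - <<'E'
from h import *
from workcell import sensors, imaging
o=sensors.get_obs();print(o['ee_pos'],o['tcp_rot'],o['q'].round(1))
c=imaging.get_calibration("wrist");p,d=imaging.camera("wrist")
cv2.imwrite("pics/w4.png",p[:,:,::-1])
for nm,a,z in [("blue",(100,125,150,60),.121),("red",(0,4,150,60),.07),("green",(45,80,100,40),.07),("orange",(5,18,170,100),.155)]:
    for n,ce,m in blobs(p,*a,n=60):
        v,u=np.nonzero(m);r=cv2.minAreaRect(fray(c,u,v,z)[:,:2].astype(np.float32)*1000)
        print(nm,n,ce.round(0),fray(c,*ce,z)[0].round(4)[:2],np.round(r[0]),np.round(r[1]),r[2])
E
```

```text
[0.48843345 0.18618076 0.27384448] [-1.79998437e+02  8.14981216e-03 -1.73144495e+02] [20.9  0.7  2.3 91.6 -0.  14. ]
blue 2937 [283. 205.] [0.4793 0.1854] [485. 186.] [111.  23.] 6.068997859954834
blue 162 [321. 196.] [0.4687 0.2114] [468. 211.] [14.  8.] 12.56077766418457
blue 152 [245. 200.] [0.4782 0.1584] [478. 158.] [13.  7.] 5.1828203201293945
red 159 [299. 113.] [0.414  0.1911] [414. 191.] [ 8. 14.] 85.99761962890625
red 111 [269. 268.] [0.5595 0.182 ] [560. 182.] [ 8. 14.] 85.73070526123047
green 133 [201. 181.] [0.482  0.1136] [482. 114.] [14.  8.] 86.53608703613281
green 125 [362. 210.] [0.4914 0.2592] [491. 259.] [14.  8.] 85.71248626708984
green 691 [ 24. 258.] [ 0.6006 -0.1204] [ 602. -121.] [56. 34.] 10.340982437133789
orange 91 [  1. 142.] [ 0.4422 -0.0377] [440. -37.] [ 5. 24.] 86.13367462158203
orange 160 [  3. 208.] [ 0.4974 -0.044 ] [498. -44.] [ 9. 23.] 76.68840026855469
```

View pics/w4.png

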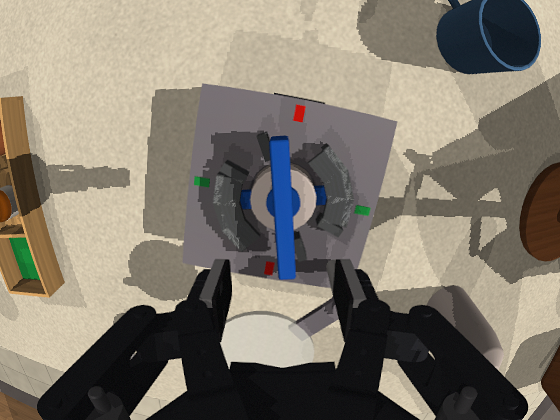

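The bar is centred at about (.487,.186) and lies at 6°, between the fingers. I'll descend, grip it lightly and twist.

>>> apply_moves([
  [[0.01, 0, 0.4], [0, 0, 0], 0.6],
  [[0.01, 0, 0.8], [0, 0, 0], 0.6],
  [[0.01, 0, 0.8], [0, 0, 0], 0.6],
])

```text
time: 6.4
ee_pos: [0.485, 0.1853, 0.1887]
tcp_rot: [-179.9, -0.5, -173.0]
wrist_force: [-0.1, -0.2, -0.5]
opening: 0.051
grasp_force: 0.0
```

>>> apply_moves([
  [[0, 0, 0.15], [0, 0, 0], 0.6],
  [[0, 0, 0.27], [0, 0, 0], 0.6],
  [[0, 0, 0.27], [0, 0, 0], 0.4],
  [[0, 0, 0.27], [0, 0, 0], 0.25],
  [[0, 0, 0.27], [0, 0, 0], 0],
  [[0, 0, 0.27], [0, 0, 0], 0],
  [[0, 0, 0.27], [0, 0, 0], 0],
  [[0, 0, 0.27], [0, 0, 0], 0],
], force=25)

```text
time: 7.2
ee_pos: [0.487, 0.1863, 0.168]
tcp_rot: [180.0, 0.1, -172.8]
wrist_force: [0.2, 0.2, 5.9]
opening: 0.0134
grasp_force: 30.2
```

>>> apply_moves([
  [[0, 0, 0], [0, 0, -0.15], 0],
  [[0, 0, 0], [0, 0, -0.3], 0],
  [[0, 0, 0], [0, 0, -0.45], 0],
  [[0, 0, 0], [0, 0, -0.6], 0],
  [[0, 0, 0], [0, 0, -0.75], 0],
  [[0, 0, 0], [0, 0, -0.9], 0],
  [[0, 0, 0], [0, 0, -0.9], 0],
])

```text
time: 7.9
ee_pos: [0.487, 0.1863, 0.168]
tcp_rot: [-180.0, 0.1, -145.7]
wrist_force: [-0.1, 0.3, 6.1]
opening: 0.0135
grasp_force: 30.3
```

>>> apply_moves([
  [[0, 0, 0], [0, 0, -0.15], 0],
  [[0, 0, 0], [0, 0, -0.3], 0],
  [[0, 0, 0], [0, 0, -0.45], 0],
  [[0, 0, 0], [0, 0, -0.6], 0],
  [[0, 0, 0], [0, 0, -0.75], 0],
  [[0, 0, 0], [0, 0, -0.9], 0],
  [[0, 0, 0], [0, 0, -0.9], 0],
])

```text
time: 8.6
ee_pos: [0.487, 0.1863, 0.168]
tcp_rot: [-179.9, 0.1, -118.7]
wrist_force: [-0.4, 1.5, 5.7]
opening: 0.0136
grasp_force: 30.4
```

>>> apply_moves([
  [[0, 0, 0], [0, 0, -0.15], 0],
  [[0, 0, 0], [0, 0, -0.3], 0],
  [[0, 0, 0], [0, 0, -0.45], 0],
  [[0, 0, 0], [0, 0, -0.6], 0],
  [[0, 0, 0], [0, 0, -0.75], 0],
  [[0, 0, 0], [0, 0, -0.9], 0],
  [[0, 0, 0], [0, 0, -0.9], 0],
  [[0, 0, 0], [0, 0, -0.9], 0],
  [[0, 0, 0], [0, 0, -0.9], 0],
])

```text
time: 9.5
ee_pos: [0.487, 0.1863, 0.168]
tcp_rot: [-179.9, 0.0, -91.8]
wrist_force: [0.7, 0.8, 7.0]
opening: 0.0136
grasp_force: 30.4
```

```bash
python3 - <<'E'
from h import *
from workcell import sensors, imaging
o=sensors.get_obs();print(o['ee_pos'],o['tcp_rot'],o['wrist_force'],o['torque'],o['q'].round(1))
for k in ("wrist","top","scene"):
    c=imaging.get_calibration(k);p,d=imaging.camera(k);f=fray if k=="wrist" else ray
    if k=="scene":cv2.imwrite("pics/s5.png",cv2.resize(p[140:290,160:400,::-1],None,fx=3,fy=3))
    for nm,a,z in [("blue",(100,125,150,60),.119),("green",(45,80,100,40),.008)]:
      for n,ce,m in blobs(p,*a,n=40):
        v,u=np.nonzero(m);r=cv2.minAreaRect(f(c,u,v,z)[:,:2].astype(np.float32)*1000)
        print(k,nm,n,f(c,*ce,z)[0].round(4)[:2],np.round(r[0]),np.round(r[1]),r[2])
E
```

```text
[0.48702837 0.18631237 0.16802302] [-1.79895316e+02  4.65606057e-02 -9.18238584e+01] [0.69748711 0.76848754 6.95428954] [-0.02825879  0.13208298  0.01675661] [ 20.9   0.5  -9.6  79.8   0.  -67.2]
wrist blue 6725 [0.4867 0.1663] [487. 178.] [103.  20.] 88.22376251220703
wrist blue 893 [0.5135 0.1622] [513. 163.] [13. 15.] 88.88851165771484
wrist blue 848 [0.4596 0.1641] [460. 164.] [13. 14.] 89.55950164794922
wrist green 416 [0.4812 0.1168] [481. 117.] [19. 11.] 85.8596420288086
top green 372 [ 0.6435 -0.1753] [ 644. -175.] [74. 75.] 11.44768238067627
scene blue 119 [0.4913 0.1546] [494. 155.] [35. 54.] 17.266557693481445
scene blue 57 [0.4934 0.225 ] [496. 223.] [27. 29.] 76.7150650024414
scene green 533 [ 0.6307 -0.174 ] [ 630. -174.] [65. 79.] 10.663070678710938
```

View pics/s5.png

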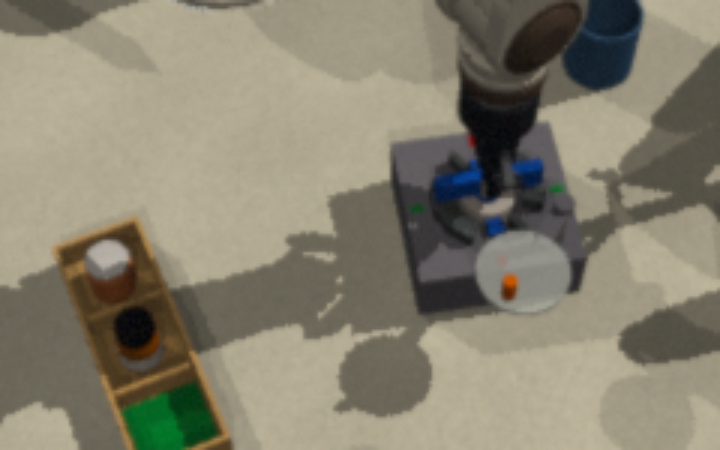

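The bar stands on the green marks, about 91° from locked. I'll lift while measuring the tray from the saved images.

>>> apply_moves([
  [[0, 0, -0.05], [0, 0, 0], 0],
  [[0, 0, -0.15], [0, 0, 0], 0],
  [[0, 0, -0.3], [0, 0, 0], 0],
  [[0, 0, -0.45], [0, 0, 0], 0],
  [[0, 0, -0.6], [0, 0, 0], 0],
  [[0, 0, -0.75], [0, 0, 0], 0],
  [[0, 0, -0.9], [0, 0, 0], 0],
  [[0, 0, -1], [0, 0, 0], 0],
  [[0, 0, -1], [0, 0, 0], 0],
], force=50)

```text
time: 10.55
ee_pos: [0.487, 0.1863, 0.2687]
tcp_rot: [-179.9, 0.1, -91.8]
wrist_force: [-0.4, 0.3, -2.5]
opening: 0.013
grasp_force: 49.9
```

>>> apply_moves([
  [[0, 0, -0.15], [0, 0, 0], 0],
  [[0, 0, -0.3], [0, 0, 0], 0],
  [[0, 0, -0.3], [0, 0, 0], 0],
])

```text
time: 10.85
ee_pos: [0.4869, 0.1862, 0.2981]
tcp_rot: [-179.9, 0.0, -91.8]
wrist_force: [0.4, -0.6, -1.7]
opening: 0.0131
grasp_force: 49.9
```

```bash
python3 - <<'E'
from h import *
from workcell import sensors, imaging
o=sensors.get_obs();print(o['ee_pos'],o['tcp_rot'],o['wrist_force'],o['opening'])
for n in("top","scene"):
    c=dict(np.load(n+"0.npz"));P=cloud(c)
    m=(abs(P[...,2]-.043)<.005)&(abs(P[...,0]-.55)<.25)&(abs(P[...,1]+.2)<.13)
    k,l,st,ce=cv2.connectedComponentsWithStats(m.astype(np.uint8),connectivity=8)
    i=1+st[1:,4].argmax()
    r=cv2.minAreaRect(P[l==i][:,:2].astype(np.float32)*1000);print(n,st[i,4],r)
    g=cv2.inRange(cv2.cvtColor(c['p'],cv2.COLOR_RGB2HSV),(50,150,40),(75,255,255))>0
    Q=P[g&(P[...,2]<.02)];print(cv2.minAreaRect(Q[:,:2].astype(np.float32)*1000))
E
```

```text
[0.48690988 0.18624245 0.29808277] [-1.79904165e+02  4.10652930e-02 -9.18274709e+01] [ 0.38849791 -0.60763349 -1.65911563] 0.01309906399982523
top 58 ((672.026123046875, -165.57437133789062), (37.429534912109375, 95.90252685546875), 3.0217349529266357)
((644.3670043945312, -175.93521118164062), (72.48087310791016, 75.39112854003906), 10.640557289123535)
scene 233 ((603.7070922851562, -178.62158203125), (166.72532653808594, 94.1977767944336), 10.445134162902832)
((630.463623046875, -173.4666748046875), (67.70718383789062, 77.65323638916016), 12.147372245788574)
```

>>> apply_moves([
  [[0.12, -0.05, 0], [0, 0, 0], 0],
  [[0.35, -0.16, 0], [0, 0, 0], 0],
  [[0.62, -0.28, 0], [0, 0, 0], 0],
  [[0.885, -0.405, 0], [0, 0, 0], 0],
])

```text
time: 11.25
ee_pos: [0.5244, 0.0949, 0.2956]
tcp_rot: [179.9, -0.0, -91.8]
wrist_force: [0.2, 0.2, -1.4]
opening: 0.0133
grasp_force: 49.8
```

>>> apply_moves([
  [[0.27, -0.12, 0], [0, 0, 0], 0],
  [[0.54, -0.25, 0], [0, 0, 0], 0],
  [[0.72, -0.33, 0], [0, 0, 0], 0],
  [[0.885, -0.405, 0], [0, 0, 0], 0],
])

```text
time: 11.65
ee_pos: [0.562, 0.0047, 0.2953]
tcp_rot: [179.9, -0.0, -91.9]
wrist_force: [0.1, 0.1, -1.8]
opening: 0.013
grasp_force: 49.8
```

>>> apply_moves([
  [[0.27, -0.12, 0], [0, 0, 0], 0],
  [[0.54, -0.25, 0], [0, 0, 0], 0],
  [[0.72, -0.33, 0], [0, 0, 0], 0],
  [[0.885, -0.405, 0], [0, 0, 0], 0],
])

```text
time: 12.05
ee_pos: [0.5997, -0.0847, 0.2959]
tcp_rot: [179.9, 0.0, -91.9]
wrist_force: [-0.4, -0.3, -2.3]
opening: 0.0127
grasp_force: 49.8
```

>>> apply_moves([
  [[0.25, -0.11, 0], [0, 0, -0.1], 0],
  [[0.5, -0.23, 0], [0, 0, -0.2], 0],
  [[0.7, -0.33, 0], [0, 0, -0.3], 0],
  [[0.82, -0.38, 0], [0, 0, -0.41], 0],
  [[0.885, -0.405, 0], [0, 0, -0.41], 0],
  [[0.885, -0.405, 0], [0, 0, -0.41], 0],
  [[0.885, -0.405, 0], [0, 0, -0.41], 0],
])

```text
time: 12.75
ee_pos: [0.6371, -0.1724, 0.2968]
tcp_rot: [180.0, 0.0, -79.6]
wrist_force: [-0.5, 0.7, -0.9]
opening: 0.013
grasp_force: 49.8
```

```bash
python3 - <<'E'
from h import *
from workcell import sensors, imaging
o=sensors.get_obs();print(o['ee_pos'],o['tcp_rot'],o['wrist_force'],o['opening'],o['q'].round(1))
print(tool(o,(.6385,-.1725,o['ee_pos'][2])))
c=imaging.get_calibration("wrist");p,d=imaging.camera("wrist")
cv2.imwrite("pics/w6.png",p[:,:,::-1])
for n,ce,m in blobs(p,50,75,150,40,n=60):
    v,u=np.nonzero(m);r=cv2.minAreaRect(fray(c,u,v,.008)[:,:2].astype(np.float32)*1000);print(n,r)
E
```

```text
[ 0.637078   -0.17243398  0.29681483] [ 1.79987854e+02  2.06602677e-02 -7.95859048e+01] [-0.51786892  0.66920712 -0.9377788 ] 0.013026509494980309 [ -15.1   20.9   28.1   97.2    0.  -115.6]
[ 0.003 -0.014 -0.   ]
2262 ((638.2739868164062, -175.40936279296875), (78.92365264892578, 65.02926635742188), 10.440192222595215)
```

View pics/w6.png

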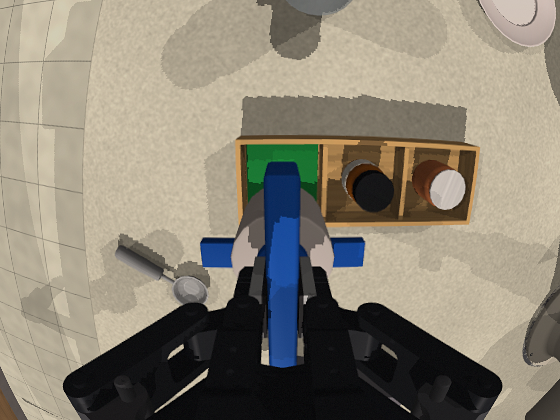

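The liner lies under the held filter, the bar is across the tray and the ears (202–363,250) clear the spice jar. Lowering.

>>> apply_moves([
  [[0, -0.01, 0.15], [0, 0, 0], 0],
  [[0, -0.01, 0.35], [0, 0, 0], 0],
  [[0, -0.01, 0.55], [0, 0, 0], 0],
  [[0, -0.01, 0.75], [0, 0, 0], 0],
  [[0, -0.01, 0.9], [0, 0, 0], 0],
  [[0, -0.01, 1.0], [0, 0, 0], 0],
  [[0, -0.01, 1.0], [0, 0, 0], 0],
])

```text
time: 13.5
ee_pos: [0.6377, -0.172, 0.1957]
tcp_rot: [179.9, 0.1, -79.5]
wrist_force: [0.3, 0.1, -2.2]
opening: 0.0129
grasp_force: 49.7
```

>>> apply_moves([
  [[0, 0, 0.1], [0, 0, 0], 0],
  [[0, 0, 0.2], [0, 0, 0], 0],
  [[0, 0, 0.3], [0, 0, 0], 0],
  [[0, 0, 0.36], [0, 0, 0], 0],
  [[0, 0, 0.4], [0, 0, 0], 0],
  [[0, 0, 0.42], [0, 0, 0], 0],
  [[0, 0, 0.42], [0, 0, 0], 0],
  [[0, 0, 0.42], [0, 0, 0], 0],
])

```text
time: 14.3
ee_pos: [0.6383, -0.1727, 0.1552]
tcp_rot: [-180.0, -0.0, -79.5]
wrist_force: [1.1, 0.3, -1.9]
opening: 0.0129
grasp_force: 49.9
```

Not yet touching, so I'll lower in 1 mm steps.

>>> apply_moves([
  [[0, 0, 0.01], [0, 0, 0], 0],
  [[0, 0, 0.02], [0, 0, 0], 0],
  [[0, 0, 0.03], [0, 0, 0], 0],
  [[0, 0, 0.03], [0, 0, 0], 0],
])

```text
time: 14.7
ee_pos: [0.6381, -0.1727, 0.1517]
tcp_rot: [180.0, 0.0, -79.5]
wrist_force: [0.2, -0.7, -1.6]
opening: 0.013
grasp_force: 49.9
```

>>> apply_moves([
  [[0, 0, 0.01], [0, 0, 0], 0],
  [[0, 0, 0.02], [0, 0, 0], 0],
  [[0, 0, 0.02], [0, 0, 0], 0],
])

```text
time: 15.0
ee_pos: [0.6383, -0.1728, 0.1511]
tcp_rot: [-179.9, -0.0, -79.5]
wrist_force: [-1.6, -0.6, 5.9]
opening: 0.0128
grasp_force: 50.9
```

The force rose to 6 N, so the filter is down. I'll release, wait and rise.

>>> apply_moves([
  [[0, 0, 0], [0, 0, 0], 0.2],
  [[0, 0, 0], [0, 0, 0], 0.3],
  [[0, 0, 0], [0, 0, 0], 0.35],
  [[0, 0, 0], [0, 0, 0], 0.35],
  [[0, 0, 0], [0, 0, 0], 0.35],
  [[0, 0, 0], [0, 0, 0], 0.35],
  [[0, 0, -0.2], [0, 0, 0], 0.35],
  [[0, 0, -0.5], [0, 0, 0], 0.35],
  [[0, 0, -0.9], [0, 0, 0], 0.4],
  [[0, 0, -1], [0, 0, 0], 0.45],
  [[0, 0, -1], [0, 0, 0], 0.45],
], force=20)

```text
time: 16.1
ee_pos: [0.6388, -0.1728, 0.2521]
tcp_rot: [-179.8, -0.1, -79.5]
wrist_force: [0.2, 0.0, -0.6]
opening: 0.0381
grasp_force: 0.0
```

>>> apply_moves([
  [[0, 0, -0.4], [0, 0, 0], 0.45],
  [[0, 0, -0.4], [0, 0, 0], 0.45],
])

```text
time: 16.3
ee_pos: [0.6385, -0.1728, 0.2927]
tcp_rot: [-179.8, -0.1, -79.5]
wrist_force: [1.5, -0.1, 2.0]
opening: 0.0386
grasp_force: 0.0
```

```bash
python3 - <<'E'
from h import *
from workcell import sensors, imaging
o=sensors.get_obs();print(o['ee_pos'],o['tcp_rot'],o['wrist_force'],o['opening'],o['q'].round(1))
for k in ("wrist","top","scene"):
    c=imaging.get_calibration(k);p,d=imaging.camera(k);f=fray if k=="wrist" else ray
    for nm,a,z in [("blue",(100,125,150,60),.104),("orange",(5,18,170,100),.155)]:
      for n,ce,m in blobs(p,*a,n=10):
        v,u=np.nonzero(m);r=cv2.minAreaRect(f(c,u,v,z)[:,:2].astype(np.float32)*1000)
        print(k,nm,n,f(c,*ce,z)[0].round(4)[:2],np.round(r[0]),np.round(r[1]),r[2])
    if k!="wrist":
        dd=cloud(dict(c,d=d));m=(dd[...,2]>.099)&(dd[...,2]<.109)&(np.hypot(dd[...,0]-.638,dd[...,1]+.173)<.07)
        if m.sum()>20: print(k,"bartop",m.sum(),cv2.minAreaRect(dd[m][:,:2].astype(np.float32)*1000),np.median(dd[m][:,2]))
E
```

```text
[ 0.63851101 -0.17277412  0.29268063] [-1.79822480e+02 -8.58298987e-02 -7.95279361e+01] [ 1.4613241  -0.14488002  1.96889295] 0.038625423227480526 [ -15.1   20.8   27.5   96.5   -0.  -115.6]
wrist blue 2205 [ 0.64   -0.1803] [ 639. -176.] [ 23. 109.] 10.577948570251465
wrist blue 284 [ 0.6719 -0.1799] [ 672. -180.] [15. 13.] 9.193936347961426
wrist blue 287 [ 0.61   -0.1913] [ 610. -191.] [15. 13.] 10.933774948120117
wrist orange 82 [ 0.539  -0.2131] [ 539. -212.] [ 7. 19.] 33.59236526489258
top blue 20 [ 0.6323 -0.1276] [ 631. -128.] [14. 15.] 87.055908203125
top orange 2423 [0.7503 0.8974] [751. 898.] [139. 233.] 7.97314453125
top orange 10 [0.6361 0.1611] [636. 160.] [ 7. 11.] 88.98744201660156
top orange 37 [0.5444 0.5962] [546. 595.] [ 6. 76.] 59.58219528198242
top orange 30 [0.514  0.6499] [514. 649.] [18. 19.] 45.867401123046875
top orange 20 [0.4555 0.5645] [457. 566.] [35.  5.] 44.61568832397461
top orange 100 [0.4247 0.6968] [427. 692.] [34. 75.] 65.64039611816406
top orange 30 [0.4347 0.6631] [433. 661.] [40. 10.] 62.2405891418457
top orange 18 [0.39   0.6814] [389. 681.] [24.  9.] 78.78065490722656
scene blue 21 [ 0.6222 -0.1786] [ 623. -179.] [13. 12.] 14.948802947998047
scene blue 317 [ 0.6465 -0.1743] [ 649. -173.] [ 33. 105.] 10.20563793182373
scene blue 30 [ 0.695  -0.1659] [ 695. -166.] [17. 13.] 7.458346366882324
scene orange 148 [0.3453 0.7193] [334. 715.] [ 53. 107.] 65.26873779296875
scene orange 32 [0.4319 0.6327] [431. 634.] [ 8. 44.] 47.01670455932617
scene orange 12 [0.4452 0.5722] [445. 572.] [31.  4.] 26.030874252319336
scene orange 165 [0.7425 0.7842] [741. 779.] [32. 71.] 60.77509307861328
scene orange 19 [0.632  0.1628] [633. 162.] [ 8. 16.] 73.98084259033203
scene bartop 189 ((638.9434814453125, -174.43443298339844), (16.429569244384766, 109.32328033447266), 11.028643608093262) 0.1034889645849808
```

The filter stands on the liner: bar top at z = 0.1035, centre (.639,-.174). Now I return to the cover peg.

>>> apply_moves([
  [[-0.4, -0.07, 0], [0, 0, 0], 0.45],
  [[-0.83, -0.135, 0], [0, 0, 0], 0.45],
  [[-0.83, -0.135, 0], [0, 0, 0], 0.45],
])

```text
time: 16.75
ee_pos: [0.636, -0.0845, 0.2881]
tcp_rot: [179.9, 0.1, -79.3]
wrist_force: [-0.3, 0.4, -0.2]
opening: 0.0387
grasp_force: 0.0
```

>>> apply_moves([
  [[-0.4, -0.07, 0], [0, 0, 0], 0.45],
  [[-0.83, -0.135, 0], [0, 0, 0], 0.45],
  [[-0.83, -0.135, 0], [0, 0, 0], 0.45],
])

```text
time: 17.05
ee_pos: [0.6341, -0.0005, 0.2881]
tcp_rot: [179.9, 0.1, -79.3]
wrist_force: [-0.3, -0.1, 0.3]
opening: 0.0382
grasp_force: 0.0
```

>>> apply_moves([
  [[-0.4, -0.07, 0], [0, 0, -0.2], 0.45],
  [[-0.83, -0.135, 0], [0, 0, -0.4], 0.45],
  [[-0.83, -0.135, 0], [0, 0, -0.6], 0.45],
  [[-0.83, -0.135, 0], [0, 0, -0.6], 0.45],
])

```text
time: 17.45
ee_pos: [0.6326, 0.0801, 0.2883]
tcp_rot: [179.9, 0.0, -61.3]
wrist_force: [0.3, -0.3, 1.2]
opening: 0.0387
grasp_force: 0.0
```

>>> apply_moves([
  [[-0.4, -0.2, 0], [0, 0, -0.2], 0.45],
  [[-0.75, -0.385, 0], [0, 0, -0.4], 0.45],
  [[-0.75, -0.385, 0], [0, 0, -0.58], 0.45],
  [[-0.75, -0.385, 0], [0, 0, -0.58], 0.45],
  [[-0.75, -0.385, 0], [0, 0, -0.58], 0.45],
])

```text
time: 17.95
ee_pos: [0.631, 0.1625, 0.2893]
tcp_rot: [180.0, 0.0, -44.5]
wrist_force: [0.3, -0.2, 0.7]
opening: 0.0384
grasp_force: 0.0
```

```bash
python3 - <<'E'
from h import *
from workcell import sensors, imaging
o=sensors.get_obs();print(o['ee_pos'],o['tcp_rot'],o['wrist_force'],o['opening'],o['q'].round(1))
c=imaging.get_calibration("wrist");p,d=imaging.camera("wrist")
for n,ce,m in blobs(p,5,18,170,80,n=60): print(n,ce.round(0),fray(c,*ce,.158)[0].round(4))
print(tool(o,(.632,.1627,.215)))
E
```

```text
[0.63103288 0.16254395 0.28930335] [ 1.79950287e+02  1.26727394e-02 -4.44615210e+01] [ 0.29122054 -0.1814562   0.69213299] 0.03838177091714812 [  14.4   19.4   25.4   96.    -0.  -121.1]
301 [534.  45.] [ 0.6012 -0.0732  0.158 ]
164 [555.  90.] [ 0.5611 -0.0707  0.158 ]
439 [281. 225.] [0.6337 0.161  0.158 ]
262 [  6. 410.] [0.7104 0.7237 0.158 ]
[ 0.006 -0.009  0.743]
```

>>> apply_moves([
  [[0.01, -0.01, 0.3], [0, 0, 0], 0.45],
  [[0.01, -0.01, 0.6], [0, 0, 0], 0.45],
  [[0.01, -0.01, 0.74], [0, 0, 0], 0.45],
  [[0.01, -0.01, 0.74], [0, 0, 0], 0.45],
  [[0.01, -0.01, 0.74], [0, 0, 0], 0.45],
])

```text
time: 18.5
ee_pos: [0.6325, 0.1634, 0.217]
tcp_rot: [-180.0, -0.0, -44.2]
wrist_force: [-0.3, -0.1, 0.7]
opening: 0.0385
grasp_force: 0.0
```

>>> apply_moves([
  [[-0.01, 0.15, 0], [0, 0, 0.25], 0.45],
  [[-0.04, 0.3, 0], [0, 0, 0.5], 0.45],
  [[-0.09, 0.44, 0], [0, 0, 0.75], 0.45],
  [[-0.155, 0.575, 0], [0, 0, 1], 0.45],
  [[-0.155, 0.575, 0], [0, 0, 1], 0.45],
])

```text
time: 19.0
ee_pos: [0.5808, 0.1329, 0.2185]
tcp_rot: [-179.8, -0.0, -74.3]
wrist_force: [0.1, 1.0, -0.1]
opening: 0.0384
grasp_force: 0.0
```

>>> apply_moves([
  [[-0.01, 0.15, 0], [0, 0, 0.25], 0.45],
  [[-0.04, 0.3, 0], [0, 0, 0.5], 0.45],
  [[-0.09, 0.44, 0], [0, 0, 0.75], 0.45],
  [[-0.155, 0.575, 0], [0, 0, 1], 0.45],
  [[-0.155, 0.575, 0], [0, 0, 1], 0.45],
])

```text
time: 19.5
ee_pos: [0.5215, 0.133, 0.2176]
tcp_rot: [-179.9, 0.1, -104.1]
wrist_force: [0.9, -0.3, 1.1]
opening: 0.0385
grasp_force: 0.0
```

>>> apply_moves([
  [[-0.01, 0.15, 0], [0, 0, 0.25], 0.45],
  [[-0.04, 0.3, 0], [0, 0, 0.5], 0.45],
  [[-0.09, 0.44, 0], [0, 0, 0.75], 0.45],
  [[-0.155, 0.575, 0], [0, 0, 1], 0.45],
  [[-0.155, 0.575, 0], [0, 0, 1], 0.45],
])

```text
time: 20.0
ee_pos: [0.4699, 0.1625, 0.217]
tcp_rot: [-180.0, 0.1, -133.9]
wrist_force: [1.3, -0.4, -0.1]
opening: 0.0386
grasp_force: 0.0
```

```bash
python3 - <<'E'
from h import *
from workcell import sensors, imaging
o=sensors.get_obs();print(o['ee_pos'],o['tcp_rot'],o['wrist_force'],o['opening'],o['q'].round(1))
c=imaging.get_calibration("wrist");p,d=imaging.camera("wrist")
for n,ce,m in blobs(p,5,18,170,80,n=200):
    w=fray(c,*ce,.155)[0][:2];v=w-(.5505,.2424);print(n,ce.round(0),w,np.hypot(*v),np.degrees(np.arctan2(v[1],v[0]))+138.6)
E
```

```text
[0.46989436 0.16253622 0.21699204] [-1.79966731e+02  9.18600207e-02 -1.33902683e+02] [ 1.31307205 -0.44249934 -0.08543901] 0.03860186523479558 [ 19.1  -3.2  -7.8  85.3   0.  -27. ]
1258 [259. 277.] [0.47523045 0.15225018] 0.11744145285305745 8.740199269308931
```

About 9° is left. I'll push on gently to the stop.

>>> apply_moves([
  [[0, 0.04, 0], [0, 0, 0.07], 0.45],
  [[0, 0.08, 0], [0, 0, 0.14], 0.45],
  [[-0.01, 0.12, 0], [0, 0, 0.2], 0.45],
  [[-0.015, 0.15, 0], [0, 0, 0.25], 0.45],
  [[-0.015, 0.15, 0], [0, 0, 0.25], 0.45],
])

```text
time: 20.55
ee_pos: [0.4608, 0.1731, 0.2162]
tcp_rot: [-180.0, 0.0, -141.3]
wrist_force: [0.7, 0.4, -0.8]
opening: 0.0383
grasp_force: 0.0
```

>>> apply_moves([
  [[0, 0.01, 0], [0, 0, 0], 0.45],
  [[0, 0.02, 0], [0, 0, 0], 0.45],
  [[0, 0.03, 0], [0, 0, 0], 0.45],
  [[0, 0.03, 0], [0, 0, 0], 0.45],
])

```text
time: 20.95
ee_pos: [0.4581, 0.1755, 0.2159]
tcp_rot: [-180.0, 0.0, -141.6]
wrist_force: [0.4, -0.5, -0.1]
opening: 0.0384
grasp_force: 0.2
```

```bash
python3 - <<'E'
from h import *
from workcell import sensors, imaging
o=sensors.get_obs();print(o['ee_pos'],o['wrist_force'])
c=imaging.get_calibration("wrist");p,d=imaging.camera("wrist")
for n,ce,m in blobs(p,5,18,170,80,n=200):
    w=fray(c,*ce,.155)[0][:2];v=w-(.5505,.2424);print(n,ce.round(0),w,np.hypot(*v),np.degrees(np.arctan2(v[1],v[0]))+138.6)
E
```

```text
[0.45806325 0.17551398 0.21592438] [ 0.40419926 -0.46700001 -0.14339842]
1276 [257. 279.] [0.46288175 0.16402948] 0.11755380434172807 0.41117875991494657
```

>>> apply_moves([
  [[0, 0.01, 0], [0, 0, 0], 0.45],
  [[0, 0.02, 0], [0, 0, 0], 0.45],
  [[0, 0.02, 0], [0, 0, 0], 0.45],
])

```text
time: 21.3
ee_pos: [0.4568, 0.1768, 0.2159]
tcp_rot: [-179.9, -0.0, -141.6]
wrist_force: [2.2, -3.2, 0.1]
opening: 0.0383
grasp_force: 1.7
```

>>> apply_moves([
  [[0, 0.01, 0], [0, 0, 0], 0.45],
  [[0, 0.015, 0], [0, 0, 0], 0.45],
  [[0, 0.015, 0], [0, 0, 0], 0.45],
])

```text
time: 21.6
ee_pos: [0.4565, 0.1772, 0.2159]
tcp_rot: [-179.8, -0.0, -141.7]
wrist_force: [6.4, -8.6, 0.3]
opening: 0.0384
grasp_force: 5.6
```

The cover is against its stop. I'll back off to centre on the peg, rise and check everything.

>>> apply_moves([
  [[0, -0.03, 0], [0, 0, 0], 0.45],
  [[0, -0.08, 0], [0, 0, 0], 0.45],
  [[0, -0.08, -0.3], [0, 0, 0], 0.45],
  [[0, -0.08, -0.7], [0, 0, 0], 0.45],
  [[0, -0.08, -1], [0, 0, 0], 0.45],
  [[0, -0.08, -1], [0, 0, 0], 0.45],
  [[0, -0.08, -1], [0, 0, 0], 0.45],
])

```text
time: 22.3
ee_pos: [0.461, 0.1721, 0.3161]
tcp_rot: [180.0, 0.1, -141.6]
wrist_force: [0.6, -0.1, -0.2]
opening: 0.0379
grasp_force: 0.0
```

```bash
python3 - <<'E'
from h import *
from workcell import sensors, imaging
o=sensors.get_obs();print(o['ee_pos'],o['wrist_force'],o['time'])
c=imaging.get_calibration("wrist");p,d=imaging.camera("wrist")
for n,ce,m in blobs(p,5,18,170,80,n=200):
    w=fray(c,*ce,.158)[0][:2];v=w-(.5505,.2424);print(n,ce.round(0),w,np.hypot(*v),np.degrees(np.arctan2(v[1],v[0]))+138.6)
p,d=imaging.camera("scene");cv2.imwrite("pics/s9.png",p[:,:,::-1])
dd=cloud(dict(imaging.get_calibration("scene"),d=d));m=(dd[...,2]>.099)&(dd[...,2]<.109)&(np.hypot(dd[...,0]-.638,dd[...,1]+.173)<.07)
print(m.sum(),cv2.minAreaRect(dd[m][:,:2].astype(np.float32)*1000))
E
```

```text
[0.46103003 0.17207935 0.31611364] [ 0.57482398 -0.14303559 -0.18352546] 22.3
212 [62.  6.] [ 0.43225902 -0.07924142] 0.3426866427646303 28.415694339238442
332 [29. 73.] [ 0.4961952  -0.07620086] 0.3231957893051204 38.927022903025474
402 [274. 210.] [0.46191549 0.16504521] 0.11760518474006229 -0.2715137946760535
199 ((638.9804077148438, -174.29107666015625), (16.424602508544922, 109.2143325805664), 9.093827247619629)
```

View pics/s9.png

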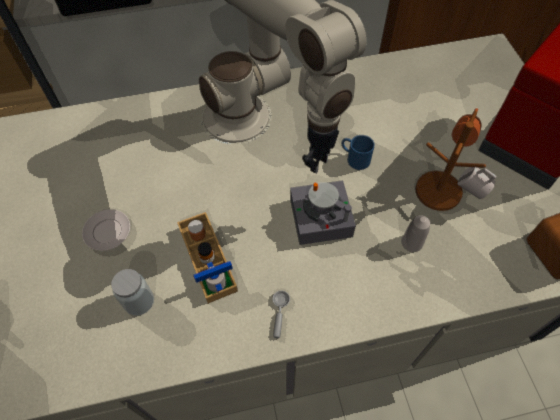

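The scene view shows the filter upright in the green cell (214,280) and the cover shut over the well (322,195). The bystanders are where they were, and the arm is clear.

```bash
python3 -c "
from workcell import bot
print(bot.job_done())"
```

```text
the job is handed in; nothing more can be done
None
```

The job is handed in, with no verdict returned: the filter stands upright on the green liner, the cover is shut against its stop, the bystanders look unmoved, and the arm touches nothing (about 22 s of the 72 s used).

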